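# Pack a battery tight between its cleats and hold the wedge

### The job

The new battery is too narrow for its cleats: first lift the lantern off it and stand it upright on the round cork mat. Then stand one or both plywood packers, as the gap needs, at the open end of the gap between the battery and the cleat on its right (seen from the robot), and slide the wooden wedge in along the board, thin end first, until you feel the battery come up tight against the left-hand cleat, firm but not forced. Finish still gripping the wedge and pushing it in, so that the stack is held for whoever straps it down, and leave the red float, the reel cover and the ashtray alone.

Things in the scene. Friction and masses are not known exactly. Their poses are not given: they have to be found in the camera images.
- board: plywood battery board, fixed to the table, 230 (x) x 220 (y) x 12 mm; origin at the centre of its underside, which is on the table; x points along the gap from its open end (robot side) to the closed end, y to the far cleat. A dark end cleat (22 x 200 mm, 42 mm high) crosses it at x 90 to 112 mm; the end at -x is open
- far_cleat: dark hardwood cleat fixed on the board's left (+y) side, 142 (x) x 25 (y) x 42 mm high; origin at the centre of its underside on the board's top, at x 19, y 87.5 mm of the board, so its inner face is at board y 75 mm
- near_cleat: dark hardwood cleat fixed on the board's right (-y) side, same size and axes as the far cleat; origin at the centre of its underside, its inner face 12.5 mm from the origin towards +y. It stands at a different board y each time: with the battery against the far cleat the gap from its inner face to the battery is 27 to 54 mm wide
- battery: blue flat lithium battery, loose, about 0.75 kg, 130 (x) x 90 (y) x 50 mm high, two terminals up to 59 mm at its +x end; lies on the board with its axes along the board's, a few mm or less off the far and end cleats; origin at the centre of its underside. It slides under 1 to 3 N, so a push on the wedge of about 10 N or more means tight. Its -x end is the open mouth of the gap
- lantern: orange and clear deck lantern, about 0.4 kg, base 86 mm across, 172 mm high overall, upright wire handle with a black grip on top; starts standing on the battery; origin at the centre of its underside, y along the grip
- lantern_grip (a point): middle of the lantern's straight handle grip: 12 mm thick, 50 mm long along the lantern's y, 166 mm above its underside; about 40 mm of free space under it
- mat: round cork mat fixed on the table, 150 mm across, 4 mm thick; origin at the centre of its underside
- packer_a: plywood packer standing on its short edge, 50 (x) x 15 (y) x 80 mm high; origin at the centre of its underside. In the gap it stands with its x along the board's x and sticks up 30 mm above the battery, so it can be held by its 50 mm sides
- packer_b: a second packer, the same as packer_a
- wedge: hardwood wedge on its side, 180 mm long, 40 high. Origin under the centre of its head, x to the thin tip. Head (x -25 to 25) a straight block 28 thick (y -14 to 14), then it tapers over 130 mm to a 5 mm tip (chamfered to 3) at x 155; -y face straight all along, +y face slopes. Fills a gap w of 8 to 27 mm, tight about 130*(w-5)/23 mm deep, straight face to the packer, sloping face to the battery
- wedge_tip (a point): middle of the wedge's thin tip (155, -10.5 and 20 mm from the wedge's origin)
- float: red float with a white band standing on end, 74 mm across, 104 mm high, loose; origin at the centre of its underside
- reel_cover: grey plastic reel cover, a round cap 93 mm across, 45 mm high, loose; origin at the centre of its underside
- ashtray: blue ceramic ashtray with swivels, 110 mm across, 30 mm high, loose; origin at the centre of its underside

How it is judged (in metres and radians):
On the way, in this order (a step that is already met when the one before it is completed fails the run):
1. the lantern stands released on the cork mat (horizontal distance between lantern and mat below 0.03 m and height (world z) of lantern below 0.008 m and angle between lantern's own z axis and vertical below 0.06 rad and contact force between the fingers and lantern below 0.2 N and linear speed of lantern below 0.03 m/s), for 0.2 s.
2. a packer stands released in the gap between battery and near cleat ((((x of packer_a in the frame of battery between -0.085 and 0.05 m and y of packer_a in the frame of near_cleat above 0.0165 m and y of packer_a in the frame of battery below -0.049 m and z of packer_a in the frame of board below 0.018 m and angle between packer_a's own z axis and vertical below 0.12 rad and angle between the x axis of packer_a and the x axis of board, either way round below 0.2 rad) and contact force between the fingers and packer_a below 0.2 N) or ((x of packer_b in the frame of battery between -0.085 and 0.05 m and y of packer_b in the frame of near_cleat above 0.0165 m and y of packer_b in the frame of battery below -0.049 m and z of packer_b in the frame of board below 0.018 m and angle between packer_b's own z axis and vertical below 0.12 rad and angle between the x axis of packer_b and the x axis of board, either way round below 0.2 rad) and contact force between the fingers and packer_b below 0.2 N))), for 0.2 s.
At the end, for the whole second after the job is handed in: Lantern upright on the mat (30 mm). Battery within 2.5 mm of the far cleat, straight, pressing it over 4 N. Packer upright in the gap, stack pressing the near cleat over 1 N. Wedge tip 18 mm into the gap, wedge upright, within 12 mm of the board, still, gripped over 3 N, battery not (all of step 1 and contact force between battery and far_cleat above 4 N and y of battery in the frame of board above 0.0275 m and angle between the x axis of battery and the x axis of board, either way round below 0.04 rad and z of battery in the frame of board below 0.016 m and ((x of packer_a in the frame of battery between -0.085 and 0.05 m and y of packer_a in the frame of near_cleat above 0.0165 m and y of packer_a in the frame of battery below -0.049 m and z of packer_a in the frame of board below 0.018 m and angle between packer_a's own z axis and vertical below 0.12 rad and angle between the x axis of packer_a and the x axis of board, either way round below 0.2 rad) or (x of packer_b in the frame of battery between -0.085 and 0.05 m and y of packer_b in the frame of near_cleat above 0.0165 m and y of packer_b in the frame of battery below -0.049 m and z of packer_b in the frame of board below 0.018 m and angle between packer_b's own z axis and vertical below 0.12 rad and angle between the x axis of packer_b and the x axis of board, either way round below 0.2 rad)) and contact force between any of packer_a, packer_b, wedge and near_cleat above 1 N and x of wedge_tip in the frame of battery between -0.047 and 0.075 m and y of wedge_tip in the frame of battery below -0.045 m and y of wedge_tip in the frame of near_cleat above 0.0125 m and z of wedge in the frame of board below 0.024 m and angle between wedge's own z axis and vertical below 0.12 rad and contact force between the fingers and wedge above 3 N and contact force between the fingers and battery below 0.5 N and linear speed of wedge below 0.02 m/s); the arm keeps its last pose, push and grip.
It fails at once if the lantern is tipped over (angle between lantern's own z axis and vertical above 0.6 rad).
It fails at once if the wedge is forced: the battery is pressed on the far cleat by more than 80 N (contact force between battery and far_cleat above 80 N).
It fails at once if the red float is disturbed (moved over 30 mm) (distance of float from where it was at the start of the episode above 0.03 m).
It fails at once if the reel cover is disturbed (moved over 30 mm) (distance of reel_cover from where it was at the start of the episode above 0.03 m).
It fails at once if the ashtray is disturbed (moved over 30 mm) (distance of ashtray from where it was at the start of the episode above 0.03 m).
It also fails if it takes over 72 s, if anything falls off the work surface, if the arm or the gripper's body presses on something with over 40 N, if the wrist force passes 120 N, or if a joint passes its speed limit or range.

### The arm

A 6-joint arm with a two-finger parallel gripper is mounted at the origin on the work surface. World frame = base frame: x ahead of the robot, y to its left, z up, the work surface at z = 0. Lengths are in m, angles in degrees, forces in N, time in s.
With the tool pointing down it reaches from about 0.25 to 0.725 m from the base axis. Payload 9.7 kg.
Tool frame: the origin (TCP) lies at the very end of the fingers, on their centre line; the grasp point (between the pads) lies 19 mm behind it; y points along the fingers, x is the direction in which the jaws open and shut, and the axes are right-handed (so a half turn about y gives the same grasp; the last joint's range is limited). The gripper opens to 85 mm and grips with 20 to 120 N. Pads are 22 mm wide; open, the fingers measure 114 mm over their backs; the gripper's body (76 mm by 85 mm) begins 54 mm behind the grasp point. The pads swing forward as they close: fully open they stand 13 mm farther back than shut.
Start: joints at [69.099, 4.979, 10.078, 95.1, 0, 90], TCP at [0.196, 0.514, 0.231] pointing down, gripper open.
Joint ranges: [-179.16, 179.16], [-48.56, 103.87], [-65.8, 70.77], [-126.05, 130.52], [-82.76, 87.17], [-180, 180]. Speed limits (degrees/s): [127.2, 127.2, 147.25, 180, 180, 180].

### API

Orientations are given as [roll, pitch, yaw] about the fixed x, y, z axes, in that order (R = Rz(yaw) Ry(pitch) Rx(roll)).
In Python, from workcell import bot gives the robot as it stands.
- The arm moves only by the shell command python3 -m jog 'ROWS' [FORCE]. ROWS is JSON, a list of rows, each a list of 7 numbers: the closure, from 0 (fully open) to 1 (shut), then the shift along the world's x, y, z in units of 25 mm (1.0 is 25 mm), then the turn, a rotation vector about the world's x, y, z in units of 5 degrees (1.0 is 5 degrees). A call has 1 to 5 rows; each row is the pose to reach, as a shift and turn from the pose commanded when the call began; what a row does not reach only later rows make up. A row lasts 1/10 s, in which the tool goes at most 50 mm and 8.59 degrees, less where a joint would pass 70% of its speed; a pose out of reach is approached as far as the arm can. A call with a gripper value outside its range is refused whole. The fingers move at their own pace and stop on an object; FORCE is the grip in N (left out, the last holds). Time passes only in rows, so rows that repeat a pose let the fingers close. It gives the time, the measured TCP pose, the force and the opening at its end, in the units of the state.
- bot.get_obs(): the state, without advancing time (a new reading comes with each control period).
- bot.camera(name): name is "scene" or "side" or "wrist"; returns (picture, depth): 384x512x3 uint8, red, green, blue; 384x512 float32, m along the optical axis (not along the pixel's ray), 0 where there is no reading.
- bot.camera_model(name): a dict with "fx", "fy", "cx", "cy" (pixels), "rvec" (rotation vector, rad) and "tvec" (3), from world to camera coordinates, as OpenCV has them; the wrist camera has in their place "tool_from_camera" (4x4, takes a point from camera to tool coordinates, whose origin is the TCP and whose axes are the tool frame's). Camera axes: x right, y down, z forward; pixel columns grow to the right and rows downward; lengths in m; the calibration is good to about 2 mm. A picture is of the moment at which its call begins: read the wrist's pose just before it. camera_model takes no time and is no camera call.
- bot.job_done(): hands the job in, once; it reports no verdict.
Trained networks look in the newest picture that a camera, given by its name, has taken for a name from the list of things; names that differ only in an ending like _2 or _b are one class to them, and where a whole thing is asked for, a point or a joint stands for the part that bears it (a point fixed in the world has none). Each returns a list of dicts, best first, with "conf" (0 to 1); they miss things now and then, are a little off and sometimes report something else, mostly with a low value. They report only what shows in the picture. A call takes as long as a camera call.
- bot.regions_of(camera, label): "pixels" (384x512 bool, what is visible of it) and "point" ([row, column] in pixels, amid what is visible of it).
The state is a dict: "time": time; "q": joint angles; "qd": joint speeds; "joint_efforts": joint torques, N m; "ee_pos": TCP position; "tcp_rot": TCP orientation; "wrist_force": force on the tool from outside, world axes, zero at the start; "torque": the same for the moment, N m; "opening": finger opening in m.
Only numpy, scipy, OpenCV 4.12 (cv2) and the standard library are available. Lean on these libraries where they do the work, as an engineer would, in place of code of your own. Each camera call takes 0.05 s, during which the arm holds its last target. There are 200 camera calls.

## Working session

There is one attempt and no reset: what is moved stays moved. The work goes in short steps, Python scripts to look and compute and a shell command to move; the robot and the scene stay as the last step left them, time stands still between calls to the robot, and variables do not carry over. Pictures are saved under pics/ and viewed, about 8 in all and at most 12, crops included, and the job is handed in when it is done.

```bash
ls; mkdir -p pics
cat > h.py <<'E'
import numpy as np, cv2
from workcell import bot
from scipy.spatial.transform import Rotation as R
def snap(cam):
    o=bot.get_obs(); im,d=bot.camera(cam); m=bot.camera_model(cam)
    if cam=='wrist':
        T=np.eye(4); T[:3,:3]=R.from_euler('xyz',o['tcp_rot'],degrees=True).as_matrix(); T[:3,3]=o['ee_pos']
        W=T@np.array(m['tool_from_camera'])
    else:
        C=np.eye(4); C[:3,:3]=cv2.Rodrigues(np.array(m['rvec'],float))[0]; C[:3,3]=np.ravel(m['tvec']); W=np.linalg.inv(C)
    v,u=np.mgrid[:384,:512]
    P=np.stack([(u-m['cx'])/m['fx']*d,(v-m['cy'])/m['fy']*d,d],-1)@W[:3,:3].T+W[:3,3]
    P[d==0]=np.nan
    return im,P,W,m
def save(im,n): cv2.imwrite('pics/'+n+'.png',im[:,:,::-1])
E
python3 - <<'E'
from h import *
o=bot.get_obs(); print(o)
ims=[]
for c in ['scene','side']:
    im,P,W,m=snap(c); ims.append(im); print(c,W[:3,3].round(3),W[:3,2].round(2),m['fx'])
    for n in ['board','far_cleat','near_cleat','battery','lantern','lantern_grip','mat','packer_a','wedge','wedge_tip','float','reel_cover','ashtray']:
        for r in bot.regions_of(c,n)[:3]:
            q=P[r['pixels']]; q=q[~np.isnan(q[:,0])]
            if len(q)<5: continue
            print(n,round(r['conf'],2),r['point'],len(q),'p5',np.percentile(q,3,0).round(3),'p95',np.percentile(q,97,0).round(3))
save(ims[0],'s1');save(ims[1],'d1')
E
```

```text
pics
{'time': 0.0, 'q': array([ 6.91005377e+01,  5.01124773e+00,  1.00349786e+01,  9.50969390e+01,
       -7.52248087e-04,  8.99998848e+01]), 'qd': array([ 0.06405925,  0.05701141,  0.00499881,  0.00765451,  0.0200836 ,
       -0.06645051]), 'joint_efforts': array([-1.55561946e-03, -5.20387602e+01,  4.64806902e+01,  1.61249080e-02,
       -1.03866364e-04, -3.24391999e-05]), 'ee_pos': array([0.19613094, 0.51362012, 0.23058633]), 'tcp_rot': array([-9.00007521e+01,  7.32081523e-02,  6.91006529e+01]), 'wrist_force': array([0.03283704, 0.0175032 , 0.04001227]), 'torque': array([-0.0203478 ,  0.01830844, -0.01889672]), 'opening': 0.08554838291679846}
scene [ 1.366 -0.19   1.358] [-0.55  0.12 -0.83] 472.0875137986694
board 0.9 [235.8, 263.9] 2593 p5 [ 0.523 -0.072  0.003] p95 [0.755 0.139 0.058]
board 0.44 [208.9, 286.3] 1065 p5 [0.623 0.028 0.055] p95 [0.694 0.111 0.233]
board 0.18 [221.2, 189.0] 161 p5 [ 0.583 -0.243  0.006] p95 [ 0.631 -0.222  0.085]
far_cleat 0.78 [220.8, 301.6] 261 p5 [0.607 0.106 0.049] p95 [0.731 0.138 0.06 ]
near_cleat 0.76 [224.3, 253.0] 322 p5 [ 0.582 -0.052  0.03
[... 1880 characters left out ...]
003] p95 [0.512 0.355 0.01 ]
packer_a 0.94 [330.3, 307.9] 631 p5 [ 0.589 -0.329  0.009] p95 [ 0.638 -0.315  0.084]
packer_a 0.86 [296.8, 293.8] 554 p5 [ 0.579 -0.244  0.009] p95 [ 0.624 -0.229  0.084]
packer_a 0.69 [307.9, 206.1] 854 p5 [ 0.398 -0.331  0.003] p95 [ 0.425 -0.159  0.045]
wedge 0.61 [306.9, 207.0] 764 p5 [ 0.401 -0.33   0.012] p95 [ 0.425 -0.159  0.045]
wedge_tip 0.56 [312.2, 202.7] 859 p5 [ 0.4   -0.331  0.003] p95 [ 0.425 -0.158  0.045]
float 0.74 [134.0, 254.1] 716 p5 [0.548 0.304 0.009] p95 [0.613 0.35  0.107]
reel_cover 0.74 [296.7, 351.9] 1361 p5 [ 0.695 -0.278  0.007] p95 [ 0.774 -0.203  0.046]
ashtray 0.8 [151.6, 314.1] 445 p5 [0.684 0.214 0.008] p95 [0.773 0.315 0.034]
```

View pics/s1.png

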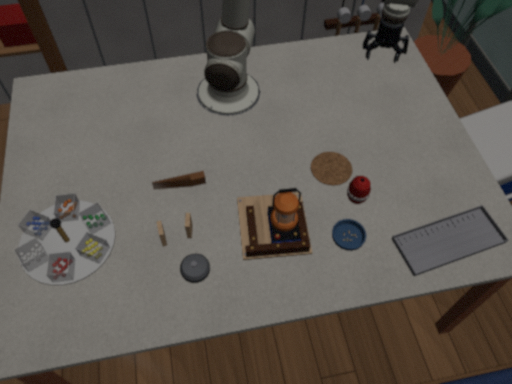

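View pics/d1.png

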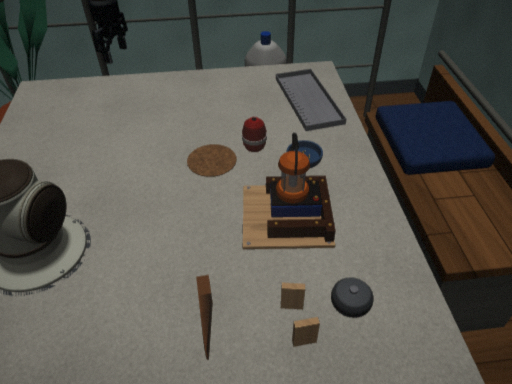

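Run:
```python
from h import *
def fit(P,r,lo,hi,n):
    q=P[r['pixels']]; q=q[~np.isnan(q[:,0])]; q=q[(q[:,2]>lo)&(q[:,2]<hi)]
    if len(q)<6: print(n,'few');return
    c,s,a=cv2.minAreaRect((q[:,:2]*1000).astype(np.float32)); print(n,round(r['conf'],2),len(q),'c',np.round(c,1),'s',np.round(s,1),'a',round(a,1), 'z',np.median(q[:,2]).round(4))
for c in ['scene','side']:
    im,P,W,m=snap(c)
    print(c)
    for n,lo,hi in [('far_cleat',.045,.065),('near_cleat',.045,.065),('battery',.05,.075),('lantern',.225,.25),('packer_a',.074,.09),('wedge',.034,.05),('board',.006,.018),('mat',.001,.01)]:
        for r in bot.regions_of(c,n)[:2]: fit(P,r,lo,hi,n)
    # generic height-slices near board
    for n,lo,hi,x0,x1,y0,y1 in [('grip',.222,.25,.58,.72,0,.14),('batt',.056,.066,.57,.75,0,.112),('near',.05,.06,.56,.735,-.09,-.005),('far',.05,.06,.56,.728,.108,.16),('end',.05,.06,.734,.78,-.1,.16),('boardtop',.009,.016,.48,.8,-.12,.2),('pk1',.07,.09,.55,.67,-.28,-.2),('pk2',.07,.09,.55,.67,-.36,-.29),('wedge',.034,.05,.36,.47,-.36,-.12)]:
        k=(P[...,0]>x0)&(P[...,0]<x1)&(P[...,1]>y0)&(P[...,1]<y1)&(P[...,2]>lo)&(P[...,2]<hi)
        fit(P,dict(pixels=k,conf=1),lo,hi,'G '+n)
```

```text
scene
far_cleat 0.66 275 c [664.5 121.7] s [ 27.8 141.9] a 84.3 z 0.0542
near_cleat 0.74 311 c [646.4 -35.7] s [ 25.2 141. ] a 84.3 z 0.0541
near_cleat 0.39 767 c [667.7  35.3] s [199.2 165.4] a 84.3 z 0.0539
battery 0.64 440 c [663.2  64.1] s [ 90. 132.] a 83.9 z 0.0616
lantern 0.69 81 c [654.8  66.6] s [61.8 15.4] a 87.5 z 0.2322
packer_a 0.67 73 c [ 618.1 -318.8] s [50.9 14.7] a 4.1 z 0.0801
wedge 0.68 279 c [ 418.1 -242.4] s [ 30.7 174.2] a 1.5 z 0.0394
board 0.85 1206 c [636.2  38.4] s [219.1 232.1] a 84.1 z 0.0121
mat 0.56 887 c [448.4 295. ] s [148.4 146. ] a 78.4 z 0.0046
G grip 1 86 c [654.7  63.7] s [67.4 15.4] a 87.5 z 0.2322
G batt 1 430 c [678.1  67.1] s [106.1 155.2] a 80.0 z 0.061
G near 1 359 c [655.3 -39.5] s [158.2  65.6] a 0.7 z 0.0543
G far 1 232 c [660.8 123.3] s [ 24.7 134.1] a 84.4 z 0.0543
G end 1 258 c [742.7  29.3] s [195.7  23.8] a 88.0 z 0.0543
G boardtop 1 1055 c [647.9  54.8] s [270.8 297.8] a 80.2 z 0.0123
G pk1 1 81 c [ 604.4 -232.5] s [15.6 53.6] a 76.2 z 0.0804
G pk2 1 77 c [ 618.1 -318.8] s [50.9 14.7] a 4.1 z 0.0798
G wedge 1 301 c [ 418.5 -243.3] 
[... 537 characters left out ...]
 [11.7 49.7] a 84.4 z 0.0417
board 0.88 2336 c [633.7  37.6] s [227.4 228.1] a 84.7 z 0.0141
board 0.47 60 c [ 600.9 -240. ] s [ 4.  46.2] a 80.2 z 0.012
G grip 1 91 c [650.9  62. ] s [63.4 11.5] a 86.5 z 0.2342
G batt 1 670 c [670.8  61.6] s [109.5 151.2] a 85.1 z 0.0631
G near 1 693 c [654.8 -39.5] s [160.1  67.8] a 0.4 z 0.0561
G far 1 131 c [658.8 118.5] s [ 33.7 136.2] a 82.0 z 0.0562
G end 1 221 c [741.3  27.9] s [201.1  18.6] a 88.2 z 0.0562
G boardtop 1 2023 c [633.7  37.7] s [227.4 228.1] a 84.8 z 0.0139
G pk1 1 208 c [ 601.5 -233.4] s [17.7 48.6] a 80.3 z 0.0812
G pk2 1 246 c [ 614.  -319.5] s [49.8 16.7] a 6.5 z 0.0816
G wedge 1 703 c [ 415.8 -243.1] s [ 28.  183.2] a 3.9 z 0.0419
```

The views agree: the board is yawed about -5.7° and the gap is about 44 mm, so it looks like two packers. The lantern grip is at about (652, 63), and the wedge lies with its head toward +y. I'll move above the lantern.

```bash
python3 -m jog '[[0,2,-2,0.8,0,0,-1.2],[0,3.2,-3.2,1.6,0,0,-2.4],[0,4.4,-4.4,2.4,0,0,-3.6],[0,5.6,-5.6,3.2,0,0,-4.8],[0,6,-6,3.2,0,0,-4.8]]' 40; python3 -m jog '[[0,1.2,-1.2,0,0,0,-1.1],[0,2.4,-2.4,0,0,0,-2.2],[0,3.6,-3.6,0,0,0,-3.3],[0,4.8,-4.8,0,0,0,-4.4],[0,6,-6,0,0,0,-4.8]]'; python3 -m jog '[[0,1.2,-1.2,0,0,0,-1.1],[0,2.4,-2.4,0,0,0,-2.2],[0,3.6,-3.6,0,0,0,-3.3],[0,4.8,-4.8,0,0,0,-4.4],[0,6,-6,0,0,0,-4.8]]'; python3 -m jog '[[0,0.2,0,0,0,0,0],[0,0.2,0,0,0,0,0],[0,0.2,0,0,0,0,0]]'
python3 - <<'E'
from h import *
im,P,W,m=snap('wrist'); save(im,'w1'); print(W.round(3))
for n in ['lantern_grip']:
    for r in bot.regions_of('wrist',n)[:2]:
        q=P[r['pixels']]; q=q[q[:,2]>.222]; print(n,r['conf'],r['point'],len(q))
        if len(q)>5:
            print(cv2.minAreaRect((q[:,:2]*1000).astype(np.float32)),np.median(q,0))
E
```

```text
time: 2.8
ee_pos: [0.3481, 0.3619, 0.3138]
tcp_rot: [-90.0, -0.2, 44.8]
wrist_force: [0.2, 0.0, 0.5]
opening: 0.0852
time: 3.3
ee_pos: [0.4972, 0.2123, 0.3115]
tcp_rot: [-90.0, -0.0, 20.9]
wrist_force: [0.3, 0.6, 0.0]
opening: 0.0853
time: 3.8
ee_pos: [0.6472, 0.0623, 0.3113]
tcp_rot: [-90.0, -0.0, -3.1]
wrist_force: [0.0, 1.3, 0.2]
opening: 0.0854
time: 4.1
ee_pos: [0.6508, 0.0644, 0.3114]
tcp_rot: [-90.0, 0.0, -2.9]
wrist_force: [-0.2, -0.2, 0.9]
opening: 0.0853
[[ 0.999 -0.049 -0.014  0.655]
 [-0.051 -0.955 -0.292  0.138]
 [ 0.001  0.293 -0.956  0.454]
 [ 0.     0.     0.     1.   ]]
lantern_grip 0.92 [173.8, 257.1] 1015
((652.1624145507812, 67.0157470703125), (66.32572937011719, 11.920775413513184), 85.6102523803711) [0.65247171 0.07046676 0.23334944]
```

View pics/w1.png

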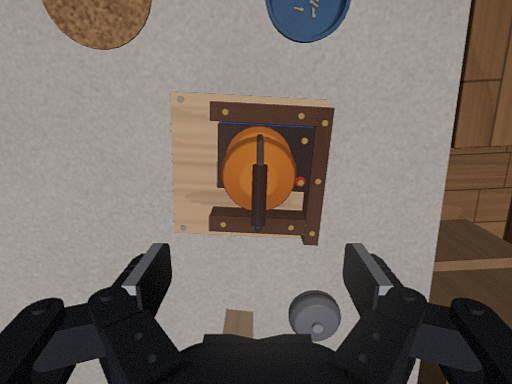

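The wrist view shows the grip bar centred between the fingers, at about (652, 66). I'll descend, grip and lift.

```bash
python3 -m jog '[[0,0,0,-1,0,0,0],[0,0,0,-2,0,0,0],[0,0.04,0.04,-3,0,0,0],[0,0.04,0.04,-4.1,0,0,0],[0,0.04,0.04,-4.1,0,0,0]]' 40; python3 -m jog '[[1,0,0,0,0,0,0],[1,0,0,0,0,0,0],[1,0,0,0,0,0,0],[1,0,0,0,0,0,0],[1,0,0,0,0,0,0]]'; python3 -m jog '[[1,0,0,0,0,0,0],[1,0,0,0,0,0,0],[1,0,0,0,0,0,0],[1,0,0,0.2,0,0,0],[1,0,0,0.4,0,0,0]]'
```

```text
time: 4.7
ee_pos: [0.6501, 0.0656, 0.2055]
tcp_rot: [-90.0, 0.3, -2.8]
wrist_force: [-0.4, -0.8, 0.2]
opening: 0.0852
time: 5.2
ee_pos: [0.6524, 0.0648, 0.2094]
tcp_rot: [-90.0, -0.0, -2.9]
wrist_force: [-0.9, 0.4, 1.2]
opening: 0.0122
time: 5.7
ee_pos: [0.6517, 0.0648, 0.2179]
tcp_rot: [-90.0, 0.1, -2.9]
wrist_force: [-0.1, 0.5, -4.2]
opening: 0.0104
```

```bash
python3 -m jog '[[1,0,0,0.4,0,0,0],[1,0,0,0.9,0,0,0],[1,0,0,1.5,0,0,0],[1,-0.2,0.2,2,0,0,0],[1,-0.6,0.7,2.2,0,0,0]]'; python3 -m jog '[[1,-0.7,0.8,0,0,0,0],[1,-1.5,1.7,0,0,0,0],[1,-2.3,2.6,0,0,0,0],[1,-3.1,3.5,0,0,0,0],[1,-3.9,4.4,0,0,0,0]]'; python3 -m jog '[[1,-0.8,0.9,0,0,0,0],[1,-1.6,1.8,0,0,0,0],[1,-2.4,2.7,0,0,0,0],[1,-3.1,3.5,0,0,0,0],[1,-3.5,3.9,0,0,0,0]]';  python3 -m jog '[[1,-0.12,0.1,0,0,0,0],[1,-0.16,0.17,0,0,0,0],[1,-0.16,0.17,0,0,0,0],[1,-0.16,0.17,0,0,0,0],[1,-0.16,0.17,0,0,0,0]]'
python3 - <<'E'
from h import *
for c in ['scene','side']:
    im,P,W,m=snap(c)
    if c=='side': save(im,'d2')
    for r in bot.regions_of(c,'lantern')[:1]:
        q=P[r['pixels']]; print(c,r['conf'],np.nanpercentile(q,[2,50,98],axis=0).round(3).tolist())
        q=q[q[:,2]<np.nanpercentile(q[:,2],30)];print(np.nanpercentile(q,[1,99],axis=0).round(3).tolist())
E
```

```text
time: 6.2
ee_pos: [0.6373, 0.0822, 0.2751]
tcp_rot: [-90.0, -0.1, -3.0]
wrist_force: [0.4, 1.1, -4.4]
opening: 0.0104
time: 6.7
ee_pos: [0.5377, 0.1938, 0.2737]
tcp_rot: [-90.0, 0.0, -2.9]
wrist_force: [0.7, 0.2, -4.3]
opening: 0.0107
time: 7.2
ee_pos: [0.4499, 0.2916, 0.2739]
tcp_rot: [-90.0, 0.0, -2.8]
wrist_force: [-0.2, 0.8, -4.5]
opening: 0.0102
time: 7.7
ee_pos: [0.4487, 0.2935, 0.2737]
tcp_rot: [-90.0, 0.0, -3.0]
wrist_force: [-1.1, 0.5, -4.0]
opening: 0.0106
scene 0.64 [[0.421, 0.255, 0.128], [0.471, 0.284, 0.203], [0.49, 0.333, 0.257]]
[[0.22, 0.252, -0.003], [0.494, 0.412, 0.159]]
side 0.79 [[0.411, 0.253, 0.131], [0.448, 0.269, 0.2], [0.484, 0.329, 0.298]]
[[0.407, 0.251, 0.001], [0.489, 0.708, 0.161]]
```

View pics/d2.png

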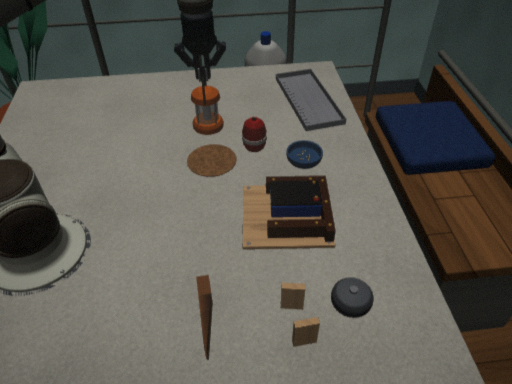

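The lantern hangs upright over the mat, at about pixel (208, 120). Lower it, checking the force.

```bash
python3 -m jog '[[1,0,0,-1,0,0,0],[1,0,0,-2.2,0,0,0],[1,0,0,-3.4,0,0,0],[1,0,0,-4.3,0,0,0],[1,0,0,-4.6,0,0,0]]'; python3 -m jog '[[1,0,0,-0.1,0,0,0],[1,0,0,-0.2,0,0,0],[1,0,0,-0.28,0,0,0],[1,0,0,-0.32,0,0,0],[1,0,0,-0.32,0,0,0]]'
```

```text
time: 8.4
ee_pos: [0.4473, 0.2934, 0.1562]
tcp_rot: [-90.1, 0.2, -2.9]
wrist_force: [0.2, -0.7, -4.5]
opening: 0.0103
time: 8.9
ee_pos: [0.4485, 0.2942, 0.1515]
tcp_rot: [-90.0, -0.1, -2.9]
wrist_force: [-0.4, -1.1, -3.7]
opening: 0.0105
```

```bash
python3 -m jog '[[1,0,0,-0.04,0,0,0],[1,0,0,-0.08,0,0,0],[1,0,0,-0.08,0,0,0]]';python3 -m jog '[[0.75,0,0,0,0,0,0],[0.6,0,0,0,0,0,0],[0.5,0,0,0,0,0,0],[0.4,0,0,0,0,0,0],[0.4,0,0,0,0,0,0]]'; python3 -m jog '[[0.3,0,0,0,0,0,0],[0,0,0,0,0,0,0],[0,0,0,0.4,0,0,0],[0,0,0,1.5,0,0,0],[0,0,0,3,0,0,0]]'
python3 - <<'E'
from h import *
for c in ['scene','side']:
    im,P,W,m=snap(c)
    for r in bot.regions_of(c,'lantern')[:1]:
        q=P[r['pixels']]; print(c,r['conf'],np.nanpercentile(q,[2,50,98],axis=0).round(3).tolist())
E
```

```text
time: 9.2
ee_pos: [0.4488, 0.2945, 0.1514]
tcp_rot: [-89.9, -0.2, -2.9]
wrist_force: [-3.3, -1.7, 11.6]
opening: 0.0105
time: 9.7
ee_pos: [0.4482, 0.2941, 0.1487]
tcp_rot: [-90.0, 0.0, -2.9]
wrist_force: [0.1, -0.4, 0.4]
opening: 0.0513
time: 10.2
ee_pos: [0.4475, 0.2936, 0.2239]
tcp_rot: [-90.1, 0.1, -2.9]
wrist_force: [1.0, 0.1, 0.6]
opening: 0.0854
scene 0.77 [[0.361, 0.255, -0.0], [0.468, 0.288, 0.094], [0.492, 0.354, 0.175]]
side 0.9 [[0.411, 0.253, 0.005], [0.448, 0.27, 0.079], [0.485, 0.344, 0.177]]
```

Lantern is released, standing upright at about (448, 295). Now a look at the bare gap from above.

```bash
python3 -m jog '[[0,0,0,1.6,0,0,0],[0,1.2,-1.4,2.4,0,0,0],[0,2.4,-2.8,3.4,0,0,0],[0,3.6,-4.2,3.4,0,0,0],[0,4.8,-5.6,3.4,0,0,-0.3]]'; python3 -m jog '[[0,1.2,-1.4,0,0,0,0],[0,2.4,-2.8,0,0,0,-0.25],[0,3.1,-3.7,0,0,0,-0.25],[0,3.1,-3.7,0,0,0,-0.25],[0,3.1,-3.7,0,0,0,-0.25]]'; python3 -m jog '[[0,0,0,0,0,0,0],[0,0,0,0,0,0,0]]'
python3 - <<'E'
from h import *
im,P,W,m=snap('wrist'); save(cv2.resize(im[60:290,130:370],None,fx=2.5,fy=2.5,interpolation=cv2.INTER_CUBIC),'w2')
np.save('P_w2.npy',P); np.save('im_w2.npy',im)
def fit(q,n):
    c,s,a=cv2.minAreaRect((q[:,:2]*1000).astype(np.float32)); print(n,len(q),'c',np.round(c,1),'s',np.round(s,1),'a',round(a,1),'z',np.median(q[:,2]).round(4))
for n,lo,hi in [('far_cleat',.048,.06),('near_cleat',.048,.06),('battery',.057,.07),('board',.006,.018)]:
    for r in bot.regions_of('wrist',n)[:2]:
        q=P[r['pixels']]; q=q[(q[:,2]>lo)&(q[:,2]<hi)]; print(r['conf'])
        if len(q)>10: fit(q,n)
# board-frame profile: rotate by yaw, at several x, edges of height
for yaw in [-5.7]:
    t=np.radians(yaw); x=np.array([np.cos(t),np.sin(t)]); y=np.array([-np.sin(t),np.cos(t)])
    O=np.array([.635,.038]); bx=(P[...,:2]-O)@x; by=(P[...,:2]-O)@y; z=P[...,2]
    for x0 in [-.03,-.01,.02,.04]:
        k=(abs(bx-x0)<.006)&(abs(by)<.11)
        nr=by[k&(z>.05)&(z<.058)&(by<-.03)]; b=by[k&(z>.058)&(z<.068)]; f=by[k&(z>.05)&(z<.057)&(by>.05)]
        p=lambda v: np.round(np.percentile(v,[1,99])*1000,1)
        print(x0,'near',p(nr),'batt',p(b),'far',p(f))
    k=(abs(by-.02)<.03)&(z>.058)&(z<.068); print('batt x',np.percentile(bx[k],[1,99])*1000)
    k=(abs(by)<.09)&(z>.048)&(z<.0575)&(bx<.085); print('cleat x start',np.percentile(bx[k&(by<-.05)],1)*1000, np.percentile(bx[k&(by>.07)],1)*1000)
E
```

```text
time: 10.9
ee_pos: [0.5693, 0.1526, 0.3088]
tcp_rot: [-90.0, -0.0, -4.4]
wrist_force: [1.2, 0.3, 0.3]
opening: 0.0853
time: 11.4
ee_pos: [0.6458, 0.061, 0.3073]
tcp_rot: [-90.0, 0.1, -5.7]
wrist_force: [-1.4, 0.2, 0.7]
opening: 0.0856
time: 11.6
ee_pos: [0.6452, 0.0625, 0.3091]
tcp_rot: [-90.0, -0.0, -5.6]
wrist_force: [-0.1, 0.0, -0.7]
opening: 0.0854
0.68
0.65
far_cleat 4380 c [663.4  35. ] s [198.9 164.3] a 84.1 z 0.0545
0.79
near_cleat 1615 c [645.1 -35.3] s [ 25.9 141.1] a 83.6 z 0.0544
0.98
battery 6138 c [660.3  64.4] s [ 88.4 128.2] a 84.3 z 0.0625
0.95
board 8544 c [633.   38.1] s [220.2 229.6] a 84.0 z 0.0124
0.48
board 193 c [461.5 262.5] s [63.6 14.6] a 21.8 z 0.0123
-0.03 near [-83.1 -59.7] batt [-13.1  72.8] far [73.5 98.9]
-0.01 near [-83.2 -59.3] batt [-13.2  72.8] far [73.5 98.9]
0.02 near [-83.2 -59.6] batt [-13.   72.8] far [73.5 98.9]
0.04 near [-85.1 -59.7] batt [-12.9  72.8] far [73.6 98.9]
batt x [-39.91385123  84.96255368]
cleat x start -51.96309693259685 -51.04885361737315
```

View pics/w2.png

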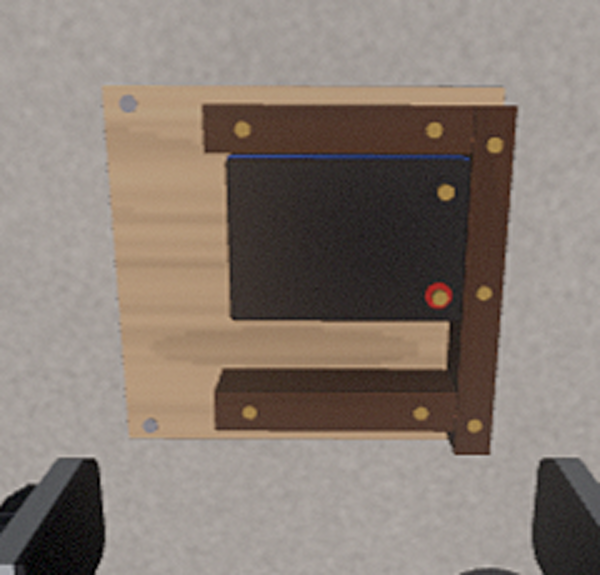

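The gap measures about 43 mm (near face -59, battery tight edge -16.5), so both packers go in, leaving a 12–13 mm slot. I'll hold each packer by its narrow ends, so the second one can stand beside the first. Next, a look at the packers from above.

```bash
python3 -m jog '[[0,-0.2,-1.9,0,0,0,-0.3],[0,-0.4,-3.8,0,0,0,-0.6],[0,-0.6,-5.7,0,0,0,-1],[0,-0.8,-7.6,0,0,0,-1],[0,-1,-9.5,0,0,0,-1]]'; python3 -m jog '[[0,-0.3,-1.7,0,0,0,0],[0,-0.4,-2.6,0,0,0,0],[0,-0.4,-2.6,0,0,0,0],[0,-0.4,-2.6,0,0,0,0],[0,-0.4,-2.6,0,0,0,0]]'
cat >> h.py <<'E'
def pack():
    im,P,W,m=snap('wrist')
    for r in bot.regions_of('wrist','packer_a')[:3]:
        q=P[r['pixels']]; q=q[q[:,2]>.07]
        if len(q)<20: continue
        zt=np.percentile(q[:,2],80); q=q[abs(q[:,2]-zt)<.006]
        c,s,a=cv2.minAreaRect((q[:,:2]*1000).astype(np.float32)); a=a if s[0]>s[1] else a-90
        print('packer',round(r['conf'],2),len(q),'c',np.round(c,1),'s',np.round(s,1),'long dir',round(a,1),'z',zt.round(4))
    o=bot.get_obs(); print(o['ee_pos'].round(4),o['tcp_rot'].round(1))
    return im
E
python3 -c "
from h import *
save(pack(),'w3')"
```

```text
time: 12.35
ee_pos: [0.6202, -0.1775, 0.3091]
tcp_rot: [-90.0, -0.0, -10.6]
wrist_force: [0.1, 0.4, 0.0]
opening: 0.0851
time: 12.85
ee_pos: [0.611, -0.2398, 0.309]
tcp_rot: [-90.0, -0.0, -10.6]
wrist_force: [-0.7, 0.6, -0.4]
opening: 0.0853
packer 0.91 451 c [ 601.8 -232. ] s [15.  47.5] long dir -10.5 z 0.0811
[ 0.611  -0.2396  0.309 ] [-90.   -0.  -10.6]
```

View pics/w3.png

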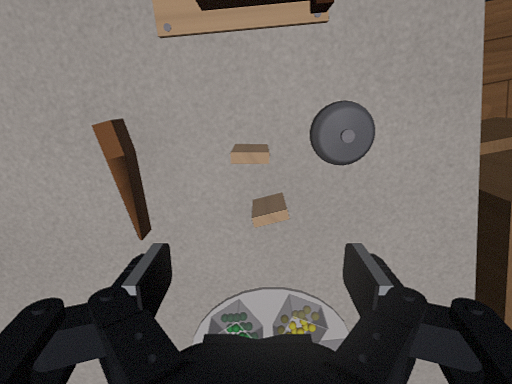

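Packer 1 is at (249, 152) in the picture and packer 2 at (269, 210); the reel cover at (342, 133) is clear. I'll descend on packer 1, gripping its narrow ends.

```bash
python3 -m jog '[[0,-0.36,0.28,-1.8,0,0,0],[0,-0.36,0.28,-3.6,0,0,0],[0,-0.36,0.28,-5.4,0,0,0],[0,-0.36,0.28,-7.2,0,0,0],[0,-0.36,0.28,-8.2,0,0,0]]'; python3 -m jog '[[0,0,0,-1,0,0,0],[0,0,0,-1.8,0,0,0],[0,0,0,-2.16,0,0,0],[0.2,0,0,-2.16,0,0,0],[0.5,0,0,-2.16,0,0,0]]' 40; python3 -m jog '[[1,0,0,0,0,0,0],[1,0,0,0,0,0,0],[1,0,0,0,0,0,0],[1,0,0,0.3,0,0,0],[1,0,0,0.8,0,0,0]]'
```

```text
time: 13.45
ee_pos: [0.6004, -0.2322, 0.0998]
tcp_rot: [-90.0, 0.2, -10.6]
wrist_force: [-0.6, 0.5, 0.5]
opening: 0.0853
time: 13.95
ee_pos: [0.6022, -0.2337, 0.0509]
tcp_rot: [-90.0, -0.1, -10.6]
wrist_force: [0.5, 0.5, -0.2]
opening: 0.059
time: 14.45
ee_pos: [0.6012, -0.2338, 0.0699]
tcp_rot: [-90.0, 0.1, -10.7]
wrist_force: [-1.3, -0.6, 0.2]
opening: 0.0493
```

```bash
python3 -m jog '[[1,0,0,1.2,0,0,0],[1,0.02,0.8,2.4,0,0,0.3],[1,0.04,2.4,2.8,0,0,0.6],[1,0.08,4.2,2.8,0,0,0.98],[1,0.08,5.8,2.8,0,0,0.98]]'; python3 -m jog '[[1,0,1.6,0,0,0,0],[1,0,2.8,0,0,0,0],[1,0,3.2,0,0,0,0],[1,0,3.2,0,0,0,0],[1,0,3.2,0,0,0,0]]'
python3 -c "
from h import *
save(pack(),'w4')
for c in ['scene','side']:
    im,P,W,m=snap(c)
    k=(P[...,2]>.135)&(P[...,2]<.185)&(abs(P[...,0]-.603)<.06)&(abs(P[...,1])<.04)
    for r in bot.regions_of(c,'packer_a')[:4]:
        q=P[r['pixels']]; q=q[(abs(q[:,1])<.06)]
        if len(q)>10: print(c,r['conf'],len(q),np.nanpercentile(q,[2,50,98],axis=0).round(4).tolist())
    if c=='scene': save(cv2.resize(im[150:290,190:370],None,fx=3,fy=3),'s4')
"
```

```text
time: 14.95
ee_pos: [0.604, -0.0875, 0.1415]
tcp_rot: [-90.0, -0.1, -5.7]
wrist_force: [0.0, -1.1, -1.2]
opening: 0.0491
time: 15.45
ee_pos: [0.6039, -0.0098, 0.1402]
tcp_rot: [-90.0, -0.0, -5.8]
wrist_force: [-1.8, 0.7, -0.8]
opening: 0.0491
packer 0.96 3851 c [604.  -8.] s [15.9 49.7] long dir -5.7 z 0.1691
[ 0.6038 -0.0103  0.1399] [-90.   -0.   -5.8]
side 0.89 572 [[0.5785, -0.0199, 0.0925], [0.6025, -0.0152, 0.1389], [0.626, -0.0043, 0.1717]]
```

View pics/w4.png

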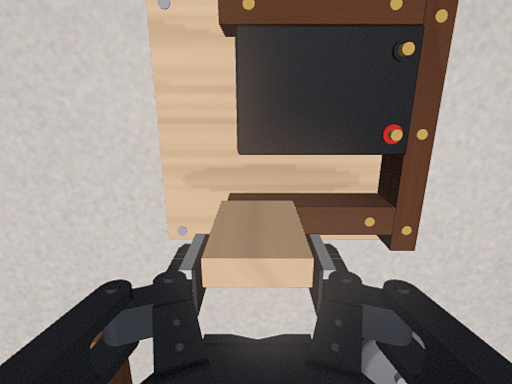

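Packer 1 is held squarely, centred at (604, -8) with yaw -5.7°, which is the target. Lower it into the gap.

```bash
python3 -m jog '[[1,0,0,-0.8,0,0,0],[1,0,0,-1.7,0,0,0],[1,0,0,-2.4,0,0,0],[1,0,0,-2.8,0,0,0],[1,0,0,-2.9,0,0,0]]'; python3 -m jog '[[1,0,0,-0.06,0,0,0],[1,0,0,-0.12,0,0,0],[1,0,0,-0.18,0,0,0],[1,0,0,-0.18,0,0,0]]'
```

```text
time: 16.25
ee_pos: [0.6031, -0.0092, 0.0661]
tcp_rot: [-90.0, 0.1, -5.8]
wrist_force: [0.4, 0.3, 0.4]
opening: 0.0491
time: 16.65
ee_pos: [0.6042, -0.0089, 0.0635]
tcp_rot: [-90.0, -0.1, -5.7]
wrist_force: [-0.1, -0.3, 1.5]
opening: 0.0496
```

```bash
python3 -m jog '[[1,0,0,-0.04,0,0,0],[1,0,0,-0.06,0,0,0],[1,0,0,-0.06,0,0,0]]'; python3 -m jog '[[0.35,0,0,-0.02,0,0,0],[0.3,0,0,0,0,0,0],[0.2,0,0,0,0,0,0],[0,0,0,0,0,0,0],[0,0,0,0,0,0,0]]'; python3 -m jog '[[0,0,0,0.3,0,0,0],[0,0,0,1.2,0,0,0],[0,0,0,2.6,0,0,0],[0,0,0,4.2,0,0,0],[0,0,0,4.2,0,0,0]]'
python3 -c "
from h import *
save(pack(),'w5')"
```

```text
time: 16.95
ee_pos: [0.6042, -0.0089, 0.0635]
tcp_rot: [-90.0, -0.1, -5.8]
wrist_force: [-4.3, -0.6, 12.7]
opening: 0.0488
time: 17.45
ee_pos: [0.6036, -0.009, 0.0611]
tcp_rot: [-90.0, 0.0, -5.8]
wrist_force: [0.2, 1.1, -0.2]
opening: 0.0856
time: 17.95
ee_pos: [0.6057, -0.009, 0.173]
tcp_rot: [-90.0, -0.5, -5.8]
wrist_force: [0.7, 0.3, -0.5]
opening: 0.0853
packer 0.95 1184 c [604.2  -7.3] s [15.3 48.7] long dir -5.6 z 0.0928
[ 0.6044 -0.009   0.1678] [-90.   -0.2  -5.8]
```

View pics/w5.png

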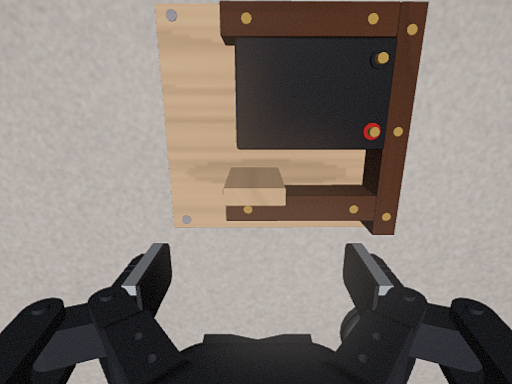

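Packer 1 stands upright in the gap at pixel (254, 180), measured at (604, -7). Now packer 2.

```bash
python3 -m jog '[[0,0,-0.5,1.6,0,0,0],[0,0,-1.8,3.2,0,0,0.6],[0,0.2,-3.4,4.2,0,0,1.2],[0,0.4,-5.2,4.2,0,0,1.8],[0,0.4,-7.2,4.2,0,0,2.2]]'; python3 -m jog '[[0,0,-1.9,0,0,0,0],[0,0,-3.8,0,0,0,0],[0,0,-4.8,0,0,0,0],[0,0,-4.8,0,0,0,0],[0,0,-4.8,0,0,0,0]]'
python3 -c "
from h import *
save(pack(),'w6')"
```

```text
time: 18.55
ee_pos: [0.6141, -0.1901, 0.271]
tcp_rot: [-90.0, -0.0, 5.4]
wrist_force: [0.0, 0.8, 0.0]
opening: 0.0854
time: 19.05
ee_pos: [0.6135, -0.3092, 0.2697]
tcp_rot: [-89.9, 0.1, 5.2]
wrist_force: [0.5, 0.4, -0.3]
opening: 0.0854
packer 0.94 555 c [ 614.3 -319.2] s [49.2 15.1] long dir 4.3 z 0.081
[ 0.6138 -0.3079  0.2709] [-90.    0.    5.3]
```

```bash
python3 -m jog '[[0,0.02,-0.45,-1.8,0,0,-0.2],[0,0.02,-0.45,-3.6,0,0,-0.2],[0,0.02,-0.45,-5.4,0,0,-0.2],[0,0.02,-0.45,-7,0,0,-0.2],[0,0.02,-0.45,-8,0,0,-0.2]]'; python3 -m jog '[[0,0,0,-0.6,0,0,0],[0,0,0,-0.84,0,0,0],[0,0,0,-0.84,0,0,0],[0.2,0,0,-0.84,0,0,0],[0.5,0,0,-0.84,0,0,0]]' 40; python3 -m jog '[[1,0,0,0,0,0,0],[1,0,0,0,0,0,0],[1,0,0,0,0,0,0],[1,0,0,0.6,0,0,0],[1,0,0,2,0,0,0]]'; python3 -m jog '[[1,0,1.2,1.2,0,0,-0.4],[1,-0.1,3,1.8,0,0,-0.8],[1,-0.2,4.8,1.8,0,0,-1.2],[1,-0.3,6.6,1.8,0,0,-1.8],[1,-0.34,8.4,1.8,0,0,-2.0]]'; python3 -m jog '[[1,0,1.8,0,0,0,0],[1,0,3.4,0,0,0,0],[1,0,4.4,0,0,0,0],[1,0,4.7,0,0,0,0],[1,0,4.7,0,0,0,0]]'
python3 -c "
from h import *
save(pack(),'w7')"
```

```text
time: 19.65
ee_pos: [0.6131, -0.3178, 0.0678]
tcp_rot: [-89.9, 0.2, 4.4]
wrist_force: [0.3, 0.1, 0.0]
opening: 0.0855
time: 20.15
ee_pos: [0.615, -0.3205, 0.0521]
tcp_rot: [-90.1, -0.1, 4.3]
wrist_force: [0.4, 0.5, -0.1]
opening: 0.0591
time: 20.65
ee_pos: [0.6127, -0.3195, 0.0983]
tcp_rot: [-89.8, 0.3, 4.2]
wrist_force: [0.1, -0.9, -1.0]
opening: 0.0491
time: 21.15
ee_pos: [0.6054, -0.1087, 0.1468]
tcp_rot: [-90.0, -0.1, -5.9]
wrist_force: [0.7, 0.6, -0.1]
opening: 0.0493
time: 21.65
ee_pos: [0.6059, 0.0081, 0.1461]
tcp_rot: [-90.0, -0.0, -5.7]
wrist_force: [-0.9, -0.3, -0.8]
opening: 0.0489
packer 0.86 3855 c [605.9   9.7] s [16.  49.6] long dir -5.3 z 0.1747
[0.6058 0.0065 0.1457] [-90.   -0.   -5.8]
```

Packer 2 is held squarely at (605.9, 9.7), on target. Lower it beside the first.

```bash
python3 -m jog '[[1,0,0,-0.5,0,0,0],[1,0,0,-1.1,0,0,0],[1,0,0,-1.7,0,0,0],[1,0,0,-2.3,0,0,0],[1,0,0,-2.9,0,0,0]]'; python3 -m jog '[[1,0,0,-0.15,0,0,0],[1,0,0,-0.25,0,0,0],[1,0,0,-0.32,0,0,0],[1,0,0,-0.38,0,0,0],[1,0,0,-0.38,0,0,0]]'
```

```text
time: 22.25
ee_pos: [0.6059, 0.0071, 0.0716]
tcp_rot: [-90.0, -0.0, -5.8]
wrist_force: [-0.5, 1.3, 10.0]
opening: 0.0494
time: 22.75
ee_pos: [0.606, 0.0076, 0.0644]
tcp_rot: [-90.0, -0.1, -5.7]
wrist_force: [-3.8, 1.2, 13.3]
opening: 0.0491
```

```bash
python3 -c "
from h import *
o=bot.get_obs(); print(o['wrist_force'])
im,P,W,m=snap('side')
for r in bot.regions_of('side','packer_a')[:4]:
    q=P[r['pixels']]; print(r['conf'],len(q),np.nanpercentile(q,[2,50,98],axis=0).round(4).tolist())
save(cv2.resize(im[150:270,220:370],None,fx=4,fy=4,interpolation=cv2.INTER_CUBIC),'d5')
pack()"
```

```text
[-3.79608805  1.24337188 13.28861777]
0.78 335 [[0.5787, -0.018, 0.0514], [0.6026, -0.0134, 0.0811], [0.6272, 0.0007, 0.0956]]
0.51 85 [[0.5842, -0.0007, 0.0921], [0.6087, 0.0083, 0.0948], [0.6281, 0.0161, 0.0969]]
0.29 995 [[0.6023, 0.0124, 0.0154], [0.6849, 0.0245, 0.0627], [0.7209, 0.0952, 0.0941]]
packer 0.94 3781 c [606.1   9.1] s [15.9 49.3] long dir -5.2 z 0.0932
packer 0.78 3092 c [604.4  -6. ] s [17.6 49.9] long dir -6.1 z 0.0929
[0.606  0.0075 0.0644] [-90.   -0.1  -5.7]
```

View pics/d5.png

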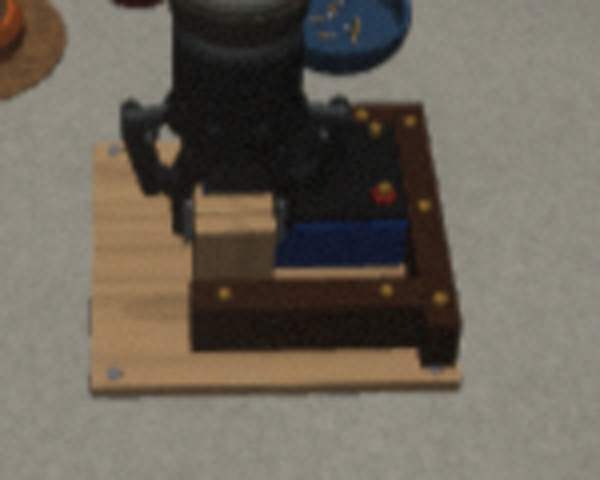

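Both packers are at the same top height (93 mm), so packer 2 is seated. Release it and move to the wedge at about (416, -243).

```bash
python3 -m jog '[[1,0,0,0.06,0,0,0],[0.4,0,0,0.06,0,0,0],[0.2,0,0,0.06,0,0,0],[0,0,0,0.06,0,0,0],[0,0,0,0.06,0,0,0]]'; python3 -m jog '[[0,0,0,0.3,0,0,0],[0,0,0,1.2,0,0,0],[0,0,0,2.6,0,0,0],[0,0,0,4.2,0,0,0],[0,0,0,4.2,0,0,0]]'
python3 - <<'E'
from h import *
pack(); np.set_printoptions(suppress=True)
im,P,W,m=snap('wrist'); save(im,'w8')
t=np.radians(-5.7); x=np.array([np.cos(t),np.sin(t)]); y=np.array([-np.sin(t),np.cos(t)])
bx=(P[...,:2]-[.635,.038])@x; by=(P[...,:2]-[.635,.038])@y; z=P[...,2]
k=(abs(bx-.03)<.04)&(z>.057)&(z<.066)&(abs(by)<.09); print('batt by',np.percentile(by[k],[1,99])*1000)
k=(abs(bx-.03)<.04)&(z>.05)&(z<.057)&(by<-.05); print('near by',np.percentile(by[k],[1,99])*1000)
for r in bot.regions_of('wrist','battery')[:1]:
    q=P[r['pixels']]; q=q[(q[:,2]>.057)&(q[:,2]<.07)]; print(cv2.minAreaRect((q[:,:2]*1000).astype(np.float32)))
E
```

```text
time: 23.45
ee_pos: [0.6056, 0.0073, 0.0644]
tcp_rot: [-90.0, 0.0, -5.8]
wrist_force: [0.0, 0.6, 0.5]
opening: 0.0856
time: 23.95
ee_pos: [0.6077, 0.0073, 0.1765]
tcp_rot: [-89.9, -0.5, -5.8]
wrist_force: [0.3, -0.3, 0.6]
opening: 0.0852
packer 0.74 1175 c [605.3   8.7] s [15.6 49.9] long dir -6.0 z 0.0929
packer 0.72 1073 c [603.8  -7.5] s [15.3 49.9] long dir -5.6 z 0.0929
packer 0.72 20 c [625.9 -10.9] s [20.1  9.3] long dir 46.8 z 0.0933
[0.6064 0.0073 0.1713] [-90.   -0.2  -5.8]
batt by [-13.99246772  71.99044719]
near by [-84.11261712 -59.71423775]
((660.4663696289062, 64.89952087402344), (87.59535217285156, 127.84260559082031), 84.13819885253906)
```

```bash
python3 -m jog '[[0,0,0,1.8,0,0,0],[0,-1,-1.1,3,0,0,0.4],[0,-2.2,-2.4,4,0,0,0.8],[0,-3.4,-3.7,4.8,0,0,1.2],[0,-4.6,-5,4.8,0,0,1.6]]'; python3 -m jog '[[0,-1.3,-1.4,0,0,0,0.4],[0,-2.6,-2.8,0,0,0,0.4],[0,-3,-3.3,0,0,0,0.4],[0,-3,-3.3,0,0,0,0.4],[0,-3,-3.3,0,0,0,0.4]]'
cat > wg.py <<'E'
from h import *
def wedge(lo=.03,hi=.05):
    im,P,W,m=snap('wrist'); o=bot.get_obs(); print(o['ee_pos'].round(4),o['tcp_rot'].round(1),o['q'].round(1))
    r=bot.regions_of('wrist','wedge')[0]; q=P[r['pixels']]; q=q[(q[:,2]>lo)&(q[:,2]<hi)]
    zt=np.percentile(q[:,2],80); q=q[abs(q[:,2]-zt)<.005]
    print(r['conf'],len(q),'ztop',zt)
    a=(q[:,:2]*1000).astype(np.float32); print(cv2.minAreaRect(a)); h=cv2.convexHull(a)
    p=cv2.approxPolyDP(h,4,True)[:,0]; print(p.round(1).tolist())
    return im
if __name__=='__main__': save(wedge(),'w9')
E
python3 wg.py
```

```text
time: 24.65
ee_pos: [0.4898, -0.1187, 0.2914]
tcp_rot: [-90.0, -0.1, 2.4]
wrist_force: [1.1, -0.3, 0.5]
opening: 0.0856
time: 25.15
ee_pos: [0.4157, -0.2001, 0.289]
tcp_rot: [-90.0, 0.0, 4.2]
wrist_force: [0.1, -0.3, 0.1]
opening: 0.0857
[ 0.416  -0.1998  0.2891] [-90.    0.1   4.3] [-25.7  -5.3   6.3 101.7   0.   60.1]
0.62 1833 ztop 0.04116355014338523
((415.678955078125, -242.8016357421875), (27.07843017578125, 178.03416442871094), 3.45112943649292)
[[422.79998779296875, -153.3000030517578], [396.8999938964844, -155.10000610351562], [412.0, -332.20001220703125], [426.8999938964844, -204.5]]
```

View pics/w9.png

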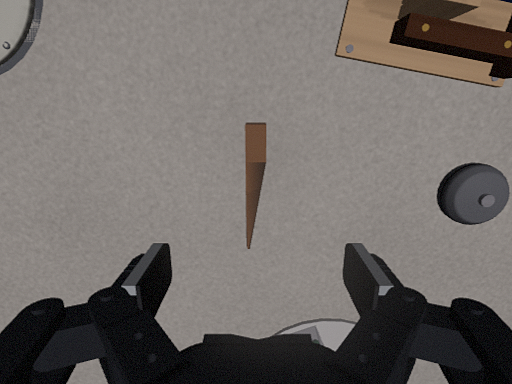

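The wedge's straight face is at world -x (its head at pixel (256, 143), its tip at (249, 247)). Its yaw is -85.7° and its head centre is at about (411.4, -180). Descend and grip the head firmly.

```bash
python3 -m jog '[[0,-0.18,0.79,-1.8,0,0,0],[0,-0.18,0.79,-3.6,0,0,0],[0,-0.18,0.79,-5.4,0,0,0],[0,-0.18,0.79,-7.2,0,0,0],[0,-0.18,0.79,-9,0,0,0]]'; python3 -m jog '[[0,0,0,-1,0,0,0],[0,0,0,-1.8,0,0,0],[0,0,0,-2.2,0,0,0],[0.2,0,0,-2.25,0,0,0],[0.4,0,0,-2.25,0,0,0]]' 80; python3 -m jog '[[1,0,0,0,0,0,0],[1,0,0,0,0,0,0],[1,0,0,0,0,0,0],[1,0,0,0,0,0,0],[1,0,0,0,0,0,0]]'; python3 -m jog '[[1,0,0,0.5,0,0,0],[1,0,0,1.5,0,0,0],[1,0,0,2.5,0,0,0],[1,0,0,2.5,0,0,0],[1,0,0,2.5,0,0,0]]'
```

```text
time: 25.75
ee_pos: [0.4116, -0.1793, 0.0627]
tcp_rot: [-90.0, 0.0, 4.4]
wrist_force: [0.6, -0.5, 0.3]
opening: 0.0855
time: 26.25
ee_pos: [0.4118, -0.1802, 0.0091]
tcp_rot: [-90.0, -0.0, 4.3]
wrist_force: [0.5, -0.3, 0.4]
opening: 0.0592
time: 26.75
ee_pos: [0.412, -0.1808, 0.0098]
tcp_rot: [-90.1, -0.1, 4.2]
wrist_force: [-0.5, 1.3, 6.0]
opening: 0.027
time: 27.25
ee_pos: [0.4116, -0.1806, 0.0718]
tcp_rot: [-90.0, -0.1, 4.2]
wrist_force: [-0.2, -0.0, -1.1]
opening: 0.0266
```

```bash
python3 -m jog '[[1,0,0.9,0,0,0,1.6],[1,0,1.8,0,0,0,3.2],[1,0,2.7,0,0,0,4.8],[1,0,3.6,0,0,0,6.4],[1,0,4.5,0,0,0,8]]'; python3 -m jog '[[1,0,1,0,0,0,1.6],[1,0,2,0,0,0,3.2],[1,0,3,0,0,0,4.8],[1,0,4,0,0,0,6.4],[1,0,4.7,0,0,0,8]]';python3 -m jog '[[1,-0.06,0.06,0,0,0,0],[1,-0.06,0.06,0,0,0,0],[1,-0.06,0.06,0,0,0,0]]'
python3 - <<'E'
from wg import *
o=bot.get_obs(); print(o['ee_pos'].round(4),o['tcp_rot'].round(1),o['q'].round(1),o['wrist_force'].round(1))
t=np.radians(-5.7); x=np.array([np.cos(t),np.sin(t)]); y=np.array([-np.sin(t),np.cos(t)])
for c in ['wrist','scene','side']:
    im,P,W,m=snap(c)
    if c=='wrist': save(im,'w10')
    bx=(P[...,:2]-[.635,.038])@x*1000; by=(P[...,:2]-[.635,.038])@y*1000; z=P[...,2]*1000
    k=(bx<-60)&(bx>-260)&(abs(by+10)<40)&(z>92)&(z<112)
    print(c,k.sum(),'tip bx',np.percentile(bx[k],99.5) if k.sum() else '')
    for b in range(-210,-64,20):
        kk=k&(abs(bx-b)<6)
        if kk.sum()>8: print(b,'by',np.percentile(by[kk],[2,98]).round(1),'z',np.median(z[kk]).round(1))
    kk=(abs(bx+27)<20)&(z>86)&(z<98)&(by>-70)&(by<0)
    if kk.sum()>20: print('packers by',np.percentile(by[kk],[1,99]).round(1),'bx',np.percentile(bx[kk],[1,99]).round(1))
    kk=(abs(bx+20)<18)&(z>57)&(z<67)&(by>-23)&(by<80)
    if kk.sum()>20: print('batt by',np.percentile(by[kk],[1,99]).round(1))
E
```

```text
time: 27.75
ee_pos: [0.4105, -0.067, 0.0701]
tcp_rot: [-89.9, 0.1, 44.6]
wrist_force: [-0.1, -0.3, -0.8]
opening: 0.0267
time: 28.25
ee_pos: [0.4104, 0.0508, 0.0701]
tcp_rot: [-89.9, 0.0, 84.6]
wrist_force: [-0.8, -0.7, -0.3]
opening: 0.0265
time: 28.55
ee_pos: [0.4094, 0.0505, 0.0706]
tcp_rot: [-90.0, 0.0, 84.1]
wrist_force: [-0.1, 0.5, -0.6]
opening: 0.0267
[0.4094 0.0505 0.0706] [-90.    0.   84.1] [  7.  -14.2 -25.6  78.6  -0.   13. ] [-0.1  0.5 -0.6]
wrist 9289 tip bx -194.84019166727464
-210 by [-24.6   2.6] z 101.4
-190 by [-20.5  -1.1] z 101.2
scene 288 tip bx -71.47240663600435
-210 by [-32.4  10.1] z 101.4
-190 by [-23.7   0.3] z 102.0
-170 by [-22.7  -1.9] z 101.0
-150 by [-24.8  -7.8] z 101.9
-130 by [-24.3 -10. ] z 100.2
-110 by [-24.8 -15.9] z 99.7
-90 by [-24.8 -18. ] z 98.3
packers by [-56.  -24.9] bx [-46.6  -7.4]
batt by [-14.5  73.4]
side 510 tip bx -75.18760829087437
-210 by [-30.9   4.3] z 102.3
-190 by [-26.7  -0.8] z 102.2
-170 by [-27.5  -3.7] z 102.5
-150 by [-26.5  -5.6] z 102.2
-130 by [-27.1 -10.3] z 102.1
-110 by [-27.  -14.5] z 101.5
-90 by [-26.6 -17.2] z 101.2
packers by [-57.8 -25.8] bx [-46.4  -7.4]
batt by [ 4.6 72.1]
```

View pics/w10.png

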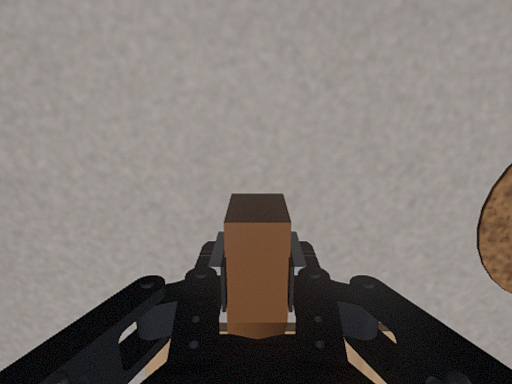

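The wedge's straight face is parallel to the board's x, roughly level with the packer face. I'll shift it 2 mm toward the battery and lower it to the board.

```bash
python3 -m jog '[[1,0,0.08,-0.4,0,0,0.06],[1,0,0.08,-0.9,0,0,0.06],[1,0,0.08,-1.4,0,0,0.06],[1,0,0.08,-1.7,0,0,0.06],[1,0,0.08,-1.84,0,0,0.06]]' 80;python3 -m jog '[[1,0,0,0,0,0,0],[1,0,0,0,0,0,0],[1,0,0,0,0,0,0]]'
cat > chk.py <<'E'
from wg import *
import sys
o=bot.get_obs(); print(o['time'],o['ee_pos'].round(4),o['tcp_rot'].round(1),o['wrist_force'].round(1))
t=np.radians(-5.7); x=np.array([np.cos(t),np.sin(t)]); y=np.array([-np.sin(t),np.cos(t)])
e=np.array(o['ee_pos'][:2])-[.635,.038]; print('tcp bx,by',(e@x*1000).round(1),(e@y*1000).round(1))
for c in ['scene','side']:
    im,P,W,m=snap(c); save(cv2.resize(im[130:290,170:370],None,fx=4,fy=4,interpolation=cv2.INTER_CUBIC),sys.argv[1]+c)
    bx=(P[...,:2]-[.635,.038])@x*1000; by=(P[...,:2]-[.635,.038])@y*1000; z=P[...,2]*1000
    k=(bx<-20)&(bx>-260)&(abs(by+12)<25)&(z>44)&(z<62)
    for b in [-130,-110,-90,-80,-70,-60,-50]:
        kk=k&(abs(bx-b)<6)
        if kk.sum()>5: print(c,b,'by',np.percentile(by[kk],[2,98]).round(1),'z',np.median(z[kk]).round(1))
    kk=(abs(bx+27)<20)&(z>86)&(z<98)&(by>-70)&(by<0)
    if kk.sum()>20: print(c,'packers by',np.percentile(by[kk],[1,99]).round(1))
    kk=(abs(bx-30)<35)&(z>58)&(z<67)&(by>-23)&(by<80)
    if kk.sum()>20: print(c,'batt by',np.percentile(by[kk],[1,99]).round(1))
E
python3 chk.py c1
```

```text
time: 29.2
ee_pos: [0.409, 0.053, 0.0236]
tcp_rot: [-89.9, 0.0, 84.5]
wrist_force: [0.0, -0.1, -1.1]
opening: 0.0267
time: 29.5
ee_pos: [0.4101, 0.0531, 0.0255]
tcp_rot: [-90.0, -0.0, 84.6]
wrist_force: [-0.1, 0.8, -1.2]
opening: 0.0271
29.5 [0.4101 0.0531 0.0255] [-90.   -0.   84.6] [-0.1  0.8 -1.2]
tcp bx,by -225.3 -7.3
scene -130 by [-19.5  -5.8] z 54.6
scene -110 by [-21.4 -11. ] z 58.1
scene -90 by [-20.8 -13.3] z 53.7
scene -80 by [-21.3 -14.4] z 53.1
scene packers by [-56.  -25.1]
scene batt by [-13.9  72.5]
side -130 by [-23.6  -6. ] z 56.4
side -110 by [-22.2  -8.3] z 54.9
side -90 by [-23.3 -12.6] z 54.0
side -80 by [-23.6 -13.4] z 53.3
side -70 by [-20.8 -15.6] z 53.1
side packers by [-57.9 -26.7]
side batt by [-15.7  71.7]
```

```bash
python3 -m jog '[[1,0.3,-0.07,0,0,0,0],[1,0.6,-0.1,0,0,0,0],[1,0.9,-0.13,0,0,0,0],[1,1.1,-0.15,0,0,0,0],[1,1.2,-0.16,0,0,0,0]]';python3 -m jog '[[1,0.15,-0.015,0,0,0,0],[1,0.3,-0.03,0,0,0,0],[1,0.45,-0.045,0,0,0,0],[1,0.6,-0.06,0,0,0,0],[1,0.6,-0.06,0,0,0,0]]'; python3 chk.py c2
```

```text
time: 30.1
ee_pos: [0.4403, 0.049, 0.0249]
tcp_rot: [-90.0, 0.0, 84.5]
wrist_force: [0.5, 0.7, -1.1]
opening: 0.0268
time: 30.6
ee_pos: [0.455, 0.0473, 0.0249]
tcp_rot: [-90.0, 0.0, 84.5]
wrist_force: [-0.5, -0.8, -1.3]
opening: 0.027
30.6 [0.455  0.0473 0.0249] [-90.    0.   84.5] [-0.5 -0.8 -1.3]
tcp bx,by -180.0 -8.6
scene -130 by [-22.6  -3.1] z 55.6
scene -110 by [-21.3  -4.4] z 55.6
scene -90 by [-20.5  -6.5] z 55.1
scene -80 by [-22.1  -8. ] z 55.8
scene -70 by [-21.6  -9.9] z 56.4
scene -60 by [-20.4 -13.5] z 56.3
scene -50 by [-18.9 -15.5] z 56.4
scene packers by [-56.3 -24.9]
scene batt by [-13.6  73. ]
side -130 by [-25.   0.] z 56.5
side -110 by [-25.   -1.9] z 56.4
side -90 by [-25.6  -7.9] z 56.4
side -80 by [-25.4  -9. ] z 55.8
side -70 by [-24.6 -10.8] z 55.6
side -60 by [-24.8 -12.2] z 55.1
side -50 by [-24.4 -17. ] z 54.1
side packers by [-58.3 -26.5]
side batt by [-15.5  72. ]
```

```bash
python3 -m jog '[[1,0.1,-0.05,0,0,0,0],[1,0.2,-0.1,0,0,0,0],[1,0.3,-0.15,0,0,0,0],[1,0.38,-0.2,0,0,0,0],[1,0.38,-0.2,0,0,0,0]]';python3 -m jog '[[1,0.06,-0.03,0,0,0,0],[1,0.12,-0.06,0,0,0,0],[1,0.18,-0.08,0,0,0,0],[1,0.23,-0.1,0,0,0,0],[1,0.23,-0.1,0,0,0,0]]'; python3 chk.py c3
```

```text
time: 31.2
ee_pos: [0.4645, 0.0424, 0.025]
tcp_rot: [-90.0, -0.0, 84.5]
wrist_force: [0.6, 0.6, -1.5]
opening: 0.0266
time: 31.7
ee_pos: [0.4702, 0.04, 0.025]
tcp_rot: [-90.0, 0.0, 84.5]
wrist_force: [1.1, 0.3, -0.3]
opening: 0.0272
31.7 [0.4702 0.04   0.025 ] [-90.    0.   84.5] [ 1.1  0.3 -0.3]
tcp bx,by -164.2 -14.4
scene -130 by [-29.   -3.2] z 55.6
scene -110 by [-28.6  -7.8] z 54.6
scene -90 by [-27.3 -10.5] z 55.3
scene -80 by [-28.6 -11.3] z 55.3
scene -70 by [-28.  -12.7] z 55.5
scene -60 by [-24.3 -17.5] z 56.2
scene -50 by [-22.5 -18.2] z 56.3
scene packers by [-58.3 -28.6]
scene batt by [-13.6  72.7]
side -130 by [-30.7  -1.6] z 56.4
side -110 by [-31.9  -5.6] z 56.3
side -90 by [-29.6 -11. ] z 57.0
side -80 by [-30.9 -11.3] z 56.4
side -70 by [-31.3 -13. ] z 56.0
side -60 by [-31.3 -14.6] z 56.4
side -50 by [-30. -17.] z 55.9
side packers by [-60.1 -30.1]
side batt by [-15.9  73.6]
```

```bash
python3 -m jog '[[1,0.06,-0.01,0,0,0,0],[1,0.12,-0.02,0,0,0,0],[1,0.18,-0.03,0,0,0,0],[1,0.24,-0.05,0,0,0,0],[1,0.24,-0.05,0,0,0,0]]'; python3 chk.py c4 | egrep 'tcp|packers|batt'
```

```text
time: 32.3
ee_pos: [0.4762, 0.0388, 0.025]
tcp_rot: [-90.0, 0.0, 84.5]
wrist_force: [0.4, 0.8, -0.2]
opening: 0.0268
tcp bx,by -158.1 -15.0
scene packers by [-58.7 -30.1]
scene batt by [-13.9  73. ]
side packers by [-60.6 -30.8]
side batt by [-15.8  73.6]
```

```bash
python3 -m jog '[[1,0.06,-0.006,0,0,0,0],[1,0.12,-0.012,0,0,0,0],[1,0.18,-0.018,0,0,0,0],[1,0.18,-0.018,0,0,0,0]]'; python3 chk.py c4 | egrep 'tcp|packers|batt'
```

```text
time: 32.8
ee_pos: [0.4807, 0.0383, 0.025]
tcp_rot: [-90.0, 0.0, 84.5]
wrist_force: [-0.1, -0.6, -0.9]
opening: 0.0265
tcp bx,by -153.6 -15.0
scene packers by [-59.  -29.9]
scene batt by [-13.6  72.8]
side packers by [-61.3 -29.3]
side batt by [-15.4  73.4]
```

```bash
python3 -m jog '[[1,0.04,-0.004,0,0,0,0],[1,0.08,-0.008,0,0,0,0],[1,0.12,-0.012,0,0,0,0],[1,0.16,-0.016,0,0,0,0]]'
```

```text
time: 33.3
ee_pos: [0.4846, 0.038, 0.025]
tcp_rot: [-90.0, -0.0, 84.5]
wrist_force: [-0.5, 0.3, -0.5]
opening: 0.0267
```

```bash
python3 -m jog '[[1,0.04,-0.004,0,0,0,0],[1,0.08,-0.008,0,0,0,0],[1,0.12,-0.012,0,0,0,0],[1,0.12,-0.012,0,0,0,0]]'
```

```text
time: 33.7
ee_pos: [0.4876, 0.0376, 0.025]
tcp_rot: [-90.0, 0.0, 84.5]
wrist_force: [-0.2, -0.3, -1.2]
opening: 0.0269
```

```bash
python3 -m jog '[[1,0.04,-0.004,0,0,0,0],[1,0.08,-0.008,0,0,0,0],[1,0.12,-0.012,0,0,0,0],[1,0.12,-0.012,0,0,0,0]]'; python3 chk.py c5 | egrep 'tcp|packers|batt'
```

```text
time: 34.1
ee_pos: [0.4906, 0.0373, 0.025]
tcp_rot: [-90.0, 0.0, 84.5]
wrist_force: [-0.2, 0.4, -0.3]
opening: 0.0269
tcp bx,by -143.7 -15.0
scene packers by [-59.1 -29.4]
scene batt by [-13.9  72.1]
side packers by [-61.3 -30. ]
side batt by [-16.1  72.7]
```

```bash
python3 -m jog '[[1,0.04,-0.004,0,0,0,0],[1,0.08,-0.008,0,0,0,0],[1,0.12,-0.012,0,0,0,0],[1,0.12,-0.012,0,0,0,0]]'
```

```text
time: 34.6
ee_pos: [0.4934, 0.0369, 0.0249]
tcp_rot: [-90.0, 0.0, 84.5]
wrist_force: [-1.4, -2.0, -1.5]
opening: 0.0266
```

```bash
python3 -m jog '[[1,0.04,-0.014,0,0,0,0],[1,0.08,-0.018,0,0,0,0],[1,0.08,-0.018,0,0,0,0]]'
```

```text
time: 34.9
ee_pos: [0.4953, 0.0365, 0.0249]
tcp_rot: [-90.0, 0.0, 84.5]
wrist_force: [-2.8, -3.0, -0.9]
opening: 0.0268
```

```bash
python3 -m jog '[[1,0.04,-0.008,0,0,0,0],[1,0.08,-0.016,0,0,0,0],[1,0.08,-0.016,0,0,0,0]]'
```

```text
time: 35.2
ee_pos: [0.4965, 0.0363, 0.0247]
tcp_rot: [-89.9, 0.0, 84.6]
wrist_force: [-8.2, -1.4, 0.7]
opening: 0.027
```

```bash
python3 -m jog '[[1,0.03,-0.004,0,0,0,0],[1,0.05,-0.006,0,0,0,0],[1,0.05,-0.006,0,0,0,0]]'; python3 chk.py c6
```

```text
time: 35.5
ee_pos: [0.4969, 0.0362, 0.0246]
tcp_rot: [-89.8, -0.0, 84.6]
wrist_force: [-12.2, -0.3, 3.5]
opening: 0.0271
35.5 [0.4969 0.0362 0.0246] [-89.8  -0.   84.6] [-12.2  -0.3   3.5]
tcp bx,by -137.3 -15.5
scene -130 by [-35.9  11.2] z 53.2
scene -110 by [-27.8  -4.4] z 54.6
scene -90 by [-29.7  -7. ] z 55.0
scene -80 by [-28.5  -8. ] z 55.0
scene -70 by [-28.2  -9. ] z 54.8
scene -60 by [-24.1 -11. ] z 54.6
scene -50 by [-25.  -14.7] z 53.7
scene packers by [-59.6 -30.1]
scene batt by [-13.6  73.1]
side -130 by [-36.1  -8.8] z 46.8
side -110 by [-30.8  -2.1] z 55.4
side -90 by [-31.6  -5.9] z 56.0
side -80 by [-31.5  -6.3] z 55.9
side -70 by [-31.8 -11.7] z 56.0
side -60 by [-32. -10.] z 55.6
side -50 by [-31. -14.] z 55.1
side packers by [-62.2 -29.8]
side batt by [-15.2  72.9]
```

```bash
python3 -m jog '[[1,0.02,-0.002,0.02,0,0,0],[1,0.04,-0.004,0.02,0,0,0],[1,0.04,-0.004,0.02,0,0,0],[1,0.04,-0.004,0.02,0,0,0],[1,0.04,-0.004,0.02,0,0,0]]'; python3 -c "
from h import *
for c in ['scene','side']:
    im,P,W,m=snap(c)
    for n in ['lantern','battery','float','reel_cover','ashtray']:
        r=bot.regions_of(c,n)
        if r: print(c,n,np.nanpercentile(P[r[0]['pixels']],[3,97],axis=0).round(3).tolist())
    if c=='side': save(cv2.resize(im[90:270,150:370],None,fx=3.3,fy=3.3,interpolation=cv2.INTER_CUBIC),'fin')
print(bot.get_obs()['wrist_force'],bot.get_obs()['torque'])"
```

```text
time: 36.1
ee_pos: [0.4971, 0.0362, 0.0247]
tcp_rot: [-89.7, -0.0, 84.6]
wrist_force: [-14.2, -0.4, 3.2]
opening: 0.0272
scene lantern [[0.423, 0.256, 0.008], [0.49, 0.327, 0.174]]
scene battery [[0.606, 0.02, 0.05], [0.726, 0.106, 0.069]]
scene float [[0.564, 0.306, 0.016], [0.621, 0.365, 0.106]]
scene reel_cover [[0.705, -0.272, 0.008], [0.784, -0.193, 0.044]]
scene ashtray [[0.677, 0.215, 0.002], [0.777, 0.313, 0.033]]
side lantern [[0.411, 0.251, 0.01], [0.452, 0.303, 0.121]]
side battery [[0.602, 0.015, 0.022], [0.72, 0.105, 0.068]]
side reel_cover [[0.696, -0.278, 0.004], [0.776, -0.2, 0.046]]
side ashtray [[0.677, 0.212, 0.003], [0.774, 0.315, 0.034]]
[-14.681739    -0.2557276    2.14187825] [ 0.01892713  2.68269843 -0.27312546]
```

View pics/fin.png

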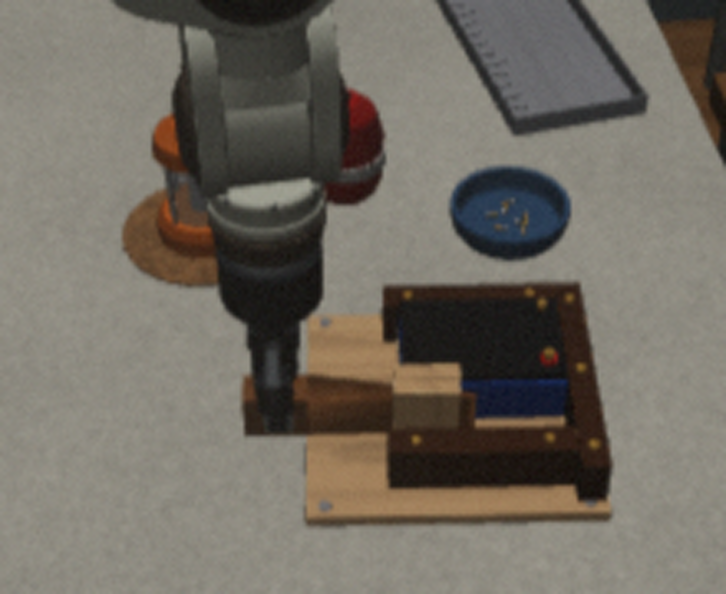

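```bash
python3 -m jog '[[1,0.03,-0.003,0,0,0,0],[1,0.06,-0.006,0,0,0,0],[1,0.06,-0.006,0,0,0,0],[1,0.06,-0.006,0,0,0,0]]'; python3 -c "
from workcell import bot
print(bot.get_obs()['wrist_force'],bot.get_obs()['qd'].round(2)); bot.job_done()"
```

```text
time: 37.1
ee_pos: [0.4974, 0.0361, 0.0245]
tcp_rot: [-89.5, 0.0, 84.6]
wrist_force: [-20.8, 0.5, 5.4]
opening: 0.0274
[-20.82232164   0.48435056   5.38761706] [ 0.    0.01 -0.01 -0.08  0.04  0.02]
the job is handed in; nothing more can be done
```

The job is handed in at 37.1 s of the 72 s allowed. No verdict was reported, so the results below come from my own checks.

- **Lantern:** it stands released and upright on the cork mat, within a few mm of the centre in the scene view. In the last side view the arm partly hid it.
- **Packers:** the gap measured about 43 mm, so I used both. They stand side by side at the mouth, with tops level at about 93 mm. The wedge pushed them up against the right-hand cleat.
- **Wedge:** it is about 57 mm into the gap, between the packers and the battery. The last push measured about 21 N along the board with almost no sideways force. The wedge is still gripped at the 80 N setting, and the arm was still when I handed in.
- **Battery:** it measured against the left-hand cleat and straight along the board. I could not measure the force on that cleat directly; I take it from the wedge going tight. The wedge went in 10 to 15 mm further than I first worked out, which is about the error of the gap measurement.
- **Things to leave alone:** the reel cover and ashtray were unmoved in both views. The float was unmoved in the scene view; in the last side view the network did not find it because the arm partly hid it.

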